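# Click the length-stop turret round to its longest screw and push the moulding up to it

## Task

Set the saw board's length stop for its shortest pieces: with a fingertip, flick the edge of the black thumbwheel round, click by click, until the longest of its six stop screws rests in its click pointing straight along the channel at the wooden moulding strip. Then push the strip along its channel with a fingertip, on the end away from the wheel, until its other end butts against that screw. Nothing is to be lifted or carried, and the other things lying about stay where they are.

Things in the scene. Friction and masses are not known exactly. Their poses are not given: they have to be found in the camera images.
- cut_board: Plywood saw board fixed to the table, 18 mm thick. Origin on the table, on the vertical axis of the stop turret; z is up, y runs along the channel from the turret towards the strip. The board reaches from y = -90 to +325 mm and x = -82 to +82 mm.
- channel (a point): Middle of the channel floor at the channel's end away from the turret: 18 mm above the table, 225 mm from the turret's axis. The channel runs from 85 to 225 mm from that axis, 33 mm wide, between a fence 36 mm high, 22 mm thick (board's +x side) and a guide 12 mm high, 16 mm thick. Beyond 225 mm the board is bare, so the strip's far end stands free.
- wheel_top (a point): Centre of the black thumbwheel's upper face, on the turret's axis, 70 mm above the table (a cap nut stands 6 mm higher). The wheel is 16 mm thick, with six round lobes 60 degrees apart, 16 mm wide, that reach 44 mm from the axis; between them the rim lies at 32 mm. Under the wheel only the screws, one below each lobe (27 to 41 mm above the table), and a low block on the board reach out that far.
- turret (a joint): Angle of wheel and screws, rad, counter-clockwise from above, endless both ways. It clicks in at every multiple of 1.047 (60 degrees). At 0 the longest screw points at the strip (board's +y). About 2 to 3 N on a lobe turns it; pushed past half-way it jumps to the next click, else it springs back. In every click a lobe points at the strip and gaps between lobes face the board's +x and -x.
- longest_tip (a point): Centre of the outer end (head, 13 mm across) of the longest stop screw, 80 mm from the turret's axis, 34 mm above the table; it goes round with the turret. Counter-clockwise from it the other screws reach 70, 64, 58, 52 and 46 mm.
- stop_point (a point): Fixed point of the board, 80 mm from the turret's axis along the board's +y axis and 34 mm above the table: where the end of the longest screw lies when it points at the strip.
- strip_front (a point): Middle of that end face of the wooden moulding strip which faces the turret, 15 mm above the strip's underside. The strip is loose, 170 mm long, 30 mm wide, 30 mm high (22 mm on its lower side), about 0.12 kg, and lies flat on the board in the channel; its y axis points from the turret end to the far end.
- strip_rear (a point): Middle of the far end face of the strip, 170 mm from strip_front; here it is pushed towards the turret.
- glue_bottle: White glue bottle with a long nozzle, 38 mm across and 151 mm high, standing beyond the fence; origin at its foot. To be left alone.
- marker: White and black marker pen, 135 mm long, lying beyond the fence; origin at its underside, under its middle. To be left alone.
- offcut: 75 mm long offcut of the same 30 x 30 mm moulding, lying on the table beside the board; origin at the middle of its underside. To be left alone.
- blade_box: Small closed white and blue box of blades, 65 x 44 mm and 29 mm high, lying on the table near the turret end of the board; origin at the middle of its underside. To be left alone.
Mind the look-alikes: they are no part of the job. What is shaped like the part that bears strip_front but blue is not meant.

How it is judged (in metres and radians):
On the way, in this order (a step that is already met when the one before it is completed fails the run):
1. the turret rests in its click with the longest screw pointing along the channel, while the strip still lies back, clear of it (distance between longest_tip and stop_point below 0.005 m and y of strip_front in the frame of cut_board above 0.089 m), for 0.3 s.
2. the strip's near end is up against the longest screw (distance between longest_tip and stop_point below 0.005 m and y of strip_front in the frame of cut_board below 0.082 m), for 0.2 s.
At the end, for the whole second after the job is handed in: The longest screw points along the channel (its end within 5 mm of the stop point), the strip lies flat and straight in the channel with its near end against that screw (gap at most 2 mm), and all is at rest (all of step 2 and y of strip_front in the frame of cut_board above 0.078 m and angle between the y axis of strip_front and the y axis of cut_board, either way round below 0.06 rad and z of each of strip_front, strip_rear in the frame of cut_board below 0.036 m and velocity of joint turret between -0.1 and 0.1 rad/s); the robot touches nothing.
It fails at once if the strip is lifted or tipped up out of its channel (z of any of strip_front, strip_rear in the frame of cut_board above 0.043 m).
It fails at once if one of the other things is moved by more than 2 cm (glue bottle, marker, offcut, blade box) (distance of any of glue_bottle, marker, offcut, blade_box from where it was at the start of the episode above 0.02 m).
It also fails if it takes over 48 s, if anything falls off the work surface, if the arm or the gripper's body presses on something with over 40 N, if the wrist force passes 120 N, or if a joint passes its speed limit or range.

## Robot

A 7-joint arm with a two-finger parallel gripper is mounted at the origin on a cart in front of the work surface, level with it; the furniture and walls round the work are solid. World frame = base frame: x ahead of the robot, y to its left, z up, the work surface at z = 0. Lengths are in m, angles in degrees, forces in N, time in s.
With the tool pointing down it reaches from about 0.375 to 0.925 m from the base axis. Payload 3.1 kg.
Tool frame: the origin (TCP) lies at the very end of the fingers, on their centre line; the grasp point (between the pads) lies 19 mm behind it (env.hold_point_z is the distance from the TCP to the grasp point, in m); x points along the fingers, z is the direction in which the jaws open and shut, and the axes are right-handed (so a half turn about x gives the same grasp; the last joint's range is limited). The gripper opens to 85 mm and grips with 20 to 120 N. Pads are 22 mm wide; open, the fingers measure 114 mm over their backs; the gripper's body (76 mm by 85 mm) begins 54 mm behind the grasp point. The pads swing forward as they close: fully open they stand 13 mm farther back than shut.
Start: joints at [-80.947, 21.939, 2.515, 91.553, -1.026, 66.532, -2.859], TCP at [0.164, 0.629, 0.204] pointing down, gripper open.
Joint ranges: [-149.38, 149.38], [-23.57, 123.04], [-84.95, 90], [0, 143.3], [-89.99, 269.99], [3.08, 112.72], [-163.45, 163.45]. Speed limits (degrees/s): [159.86, 159.86, 180, 180, 180, 180, 180].

## Interface

Orientations are given as [roll, pitch, yaw] about the fixed x, y, z axes, in that order (R = Rz(yaw) Ry(pitch) Rx(roll)).
In Python, from cell import env, claw, kinematics, imaging, ticket, nets gives the robot as it stands. Calls block until the motion is done:
- env.movep(position, orientation): joint-space move of the TCP to a pose.
- env.movel(position, velocity=0.15, rotation=None, threshold=None): straight line of the TCP; rotation=None keeps the orientation; velocity is the mean speed in m/s. With threshold (N) it stops when the force on the tool has changed by that much, and returns True; else False.
- env.goto_joints(angles): joint-space move.
- claw.gripper_to(opening): finger opening in m; the grip force is fixed at half the most; returns when the fingers have stopped.
- env.hold(seconds).
- kinematics.ik(position, orientation): joint angles nearest the present ones, or None.
- imaging.get_image(name): name is "scene" or "side" or "wrist"; returns a dict with "color" (384x512x3 uint8, blue, green, red), "fx", "fy", "cx", "cy" (pixels), "k1" (the pictures are not rectified: a ray, as slopes to the right and down, at radius r is drawn at 1 + k1 r^2 times it, then the intrinsics apply), "origin" and "orientation" of the camera in the world. Camera axes: x right, y down, z forward; pixel columns grow to the right and rows downward; lengths in m; the calibration is good to about 2 mm. A picture is of the moment at which its call begins. There is no depth.
A pose or a line that the arm cannot do raises env.MotionError and nothing moves.
- ticket.hand_in(): hands the job in, once; it reports no verdict.
Trained networks look in a picture, given as the dict that the camera call returned (one of the last four; its "shot" number tells which), for a name from the list of things; names that differ only in an ending like _2 or _b are one class to them, and where a whole thing is asked for, a point or a joint stands for the part that bears it (a point fixed in the world has none). Each returns a list of dicts, best first, with "confidence" (0 to 1); they miss things now and then, are a little off and sometimes report something else, mostly with a low value. They report only what shows in the picture. A call takes as long as a camera call. They do not tell look-alikes from the thing itself.
- nets.outline_of(picture, query): "pixels" (384x512 bool, what is visible of it) and "position" ([column, row] in pixels, amid what is visible of it).
- nets.place_of(picture, query): "position" ([column, row] in pixels: a listed point, or the origin of a listed thing).
Readings, each from a call of its own:
- env.current_t(): time.
- env.current_joint_positions(): joint angles.
- env.current_dq(): joint speeds.
- env.current_tau(): joint torques, N m.
- env.current_position(): TCP position.
- env.current_ee_rot(): TCP orientation.
- env.current_contact_force(): force on the tool from outside, world axes, zero at the start.
- env.current_wrist_torque(): the same for the moment, N m.
- env.current_finger_gap(): finger opening in m.
Only numpy, scipy, OpenCV 4.12 (cv2) and the standard library are available. Lean on these libraries where they do the work, as an engineer would, in place of code of your own. Each camera call takes 0.05 s, during which the arm holds its last target.

## Working session

There is one attempt and no reset: what is moved stays moved. The work goes in short steps, each a Python script; the robot and the scene stay as the last script left them, time stands still between calls to the robot, and variables do not carry over. Pictures are saved under pics/ and viewed, and the job is handed in when it is done.

```bash
ls; mkdir -p pics; python3 - <<'E'
from cell import env, claw, kinematics, imaging, ticket, nets
import cv2
for n in ("scene","side","wrist"):
    p=imaging.get_image(n); cv2.imwrite(f"pics/a_{n}.png",p["color"])
    print(n,p["fx"],p["cx"],p["cy"],p["k1"],p["origin"],p["orientation"])
    for q in ("wheel_top","longest_tip","strip_front","strip_rear","channel","cut_board","glue_bottle","marker","offcut","blade_box","stop_point"):
        try: print(q,[(tuple(round(float(v),1) for v in d["position"]),round(d["confidence"],2)) for d in nets.place_of(p,q)[:3]])
        except Exception as e: print(q,e)
print(env.current_t())
E
```

```text
pics
scene 463.48180378869836 256.50791505243836 188.06149040183746 -0.1755274999637691 [-0.51887359 -0.57053237  0.66492372] [-114.91463333    1.00373853  -62.81888159]
wheel_top [((312.0, 205.0), 0.84)]
longest_tip [((331.9, 213.9), 0.93)]
strip_front [((170.3, 194.8), 0.91), ((281.4, 207.0), 0.58)]
strip_rear [((158.0, 215.7), 0.87), ((237.1, 195.2), 0.77), ((247.8, 203.5), 0.5)]
channel [((248.0, 201.4), 0.95), ((277.2, 207.1), 0.74)]
cut_board [((310.2, 227.5), 0.84), ((312.0, 207.6), 0.72)]
glue_bottle [((325.9, 208.7), 0.94)]
marker [((279.0, 198.1), 0.49)]
offcut [((214.8, 190.5), 0.69)]
blade_box [((353.0, 251.9), 0.8)]
stop_point [((287.3, 212.5), 0.83)]
side 474.8488552205489 259.81698813981666 190.50113485542983 -0.03729505538792203 [0.32074768 0.9545857  0.68810683] [-122.66607467    0.3823179  -163.90150941]
wheel_top [((291.4, 154.9), 0.76)]
longest_tip [((273.6, 155.3), 0.96)]
strip_front [((272.9, 184.2), 0.87), ((232.1, 295.9), 0.75), ((238.7, 221.5), 0.44)]
strip_rear [((314.0, 288.2), 0.63), ((239.6, 217.3), 0.56)]
channel [((250.2, 215.5), 0.78)]
cut_board [((285.3, 177.3), 0.77)]
glue_bottle [((239.7, 170.2), 0.95)]
marker [((211.8, 198.6), 0.74), ((273.7, 178.9), 0.73), ((285.3, 178.0), 0.28)]
offcut [((198.3, 253.6), 0.73), ((272.1, 184.2), 0.25)]
blade_box [((317.9, 154.6), 0.64)]
stop_point [((275.6, 176.4), 0.84)]
wrist 314.40828278467416 253.96039135361602 192.41444900611233 -0.047594024817563994 [0.09709182 0.6459541  0.37554781] [ 1.64092597e+02 -5.70644412e-02  7.53722454e+01]
wheel_top []
longest_tip []
strip_front []
strip_rear []
channel []
cut_board []
glue_bottle []
marker []
offcut []
blade_box []
stop_point []
1.8
```

```bash
python3 - <<'E'
import cv2
for n,(x0,y0,x1,y1) in {"scene":(140,140,400,300),"side":(160,110,360,320)}.items():
    im=cv2.imread(f"pics/a_{n}.png")[y0:y1,x0:x1]
    s=min(800/im.shape[1],600/im.shape[0]);cv2.imwrite(f"pics/a_{n}_z.png",cv2.resize(im,None,fx=s,fy=s,interpolation=cv2.INTER_CUBIC));print(n,s)
E
```

```text
scene 3.076923076923077
side 2.857142857142857
```

View pics/a_scene.png

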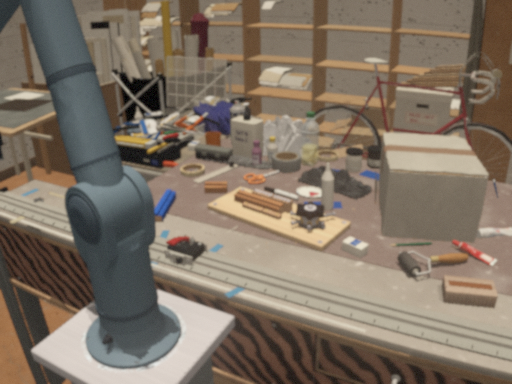

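View pics/a_scene_z.png

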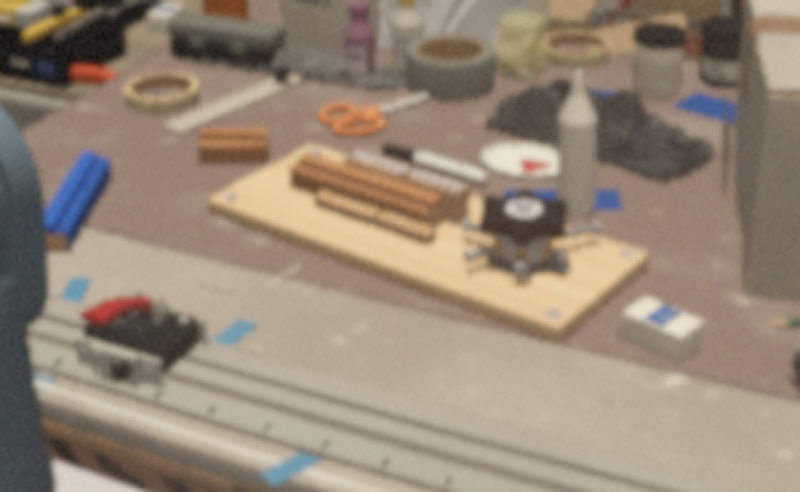

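View pics/a_side_z.png

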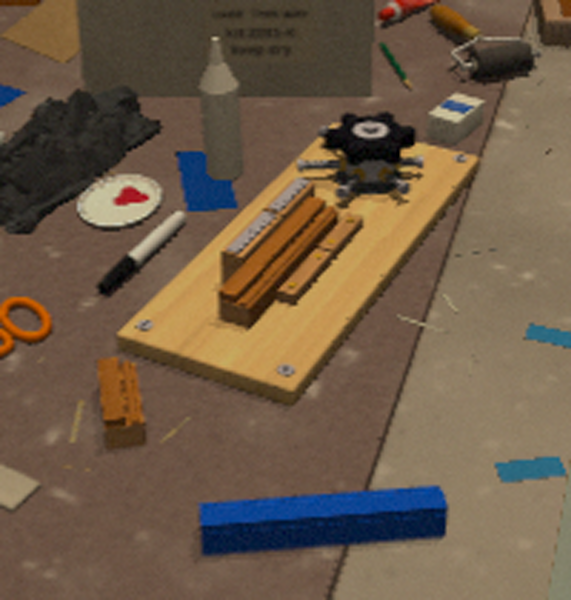

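```bash
cat > h.py <<'E'
from cell import env, claw, kinematics, imaging, ticket, nets
import numpy as np, cv2
from scipy.spatial.transform import Rotation as Ro
from scipy.optimize import least_squares
def proj(p,X):
    X=np.atleast_2d(X)
    R=Ro.from_euler("xyz",p["orientation"],degrees=True).as_matrix()
    c=(X-np.array(p["origin"]))@R
    s=c[:,:2]/c[:,2:]; s=s*(1+p["k1"]*(s**2).sum(1,keepdims=True))
    return s*[p["fx"],p["fy"]]+[p["cx"],p["cy"]]
def ray(p,uv):
    d=(np.array(uv,float)-[p["cx"],p["cy"]])/[p["fx"],p["fy"]]; s=d.copy()
    for _ in range(20): s=d/(1+p["k1"]*(s@s))
    R=Ro.from_euler("xyz",p["orientation"],degrees=True).as_matrix()
    return np.array(p["origin"]),R@np.array([s[0],s[1],1])
def onz(p,uv,z):
    o,d=ray(p,uv); return o+d*(z-o[2])/d[2]
def b2w(b,X):
    X=np.atleast_2d(np.array(X,float)); c,s=np.cos(b[2]),np.sin(b[2])
    return np.c_[b[0]+c*X[:,0]-s*X[:,1], b[1]+s*X[:,0]+c*X[:,1], X[:,2]]
def w2b(b,X):
    X=np.atleast_2d(np.array(X,float)); c,s=np.cos(b[2]),np.sin(b[2]); d=X[:,:2]-b[:2]
    return np.c_[c*d[:,0]+s*d[:,1], -s*d[:,0]+c*d[:,1], X[:,2]]
def place(p,q): return [(np.array(d["position"]),round(d["confidence"],2)) for d in nets.place_of(p,q)]
E
python3 - <<'E'
from h import *
sc=imaging.get_image("scene"); sd=imaging.get_image("side")
obs=[(sc,[-82,325,18],(208.2,205)),(sc,[82,325,18],(241.4,187.1)),(sc,[82,-90,18],(350.6,223.8)),(sc,[-82,-90,18],(322,245.6)),
(sd,[-82,325,18],(262.6,247)),(sd,[82,325,18],(202,229)),(sd,[-82,-90,18],(327.3,165)),
(sc,[0,0,70],(312,205)),(sd,[0,0,70],(291.4,154.9)),(sc,[0,225,18],(248,201.4)),(sd,[0,225,18],(250.2,215.5)),(sc,[0,80,34],(287.3,212.5)),(sd,[0,80,34],(275.6,176.4)),(sd,[0,0,0],(285.3,177.3))]
f=lambda b:np.concatenate([(proj(p,b2w(b,np.array(X)/1000))[0]-u) for p,X,u in obs])
best=min((least_squares(f,[.6,0,y],loss="soft_l1") for y in np.arange(-3,3,.8)),key=lambda r:r.cost)
b=best.x; print(b,np.degrees(b[2]),best.cost); print(f(b).reshape(-1,2).round(1))
np.save("b.npy",b)
for p,u in ((sc,(331.9,213.9)),(sd,(273.6,155.3))): 
    q=w2b(b,onz(p,u,.034)); print("tip",q.round(3),np.degrees(np.arctan2(-q[0,0],q[0,1])))
for p,u,z in ((sc,(281.4,207.0),.033),(sd,(272.9,184.2),.033),(sc,(237.1,195.2),.033),(sd,(238.7,221.5),.033),(sd,(239.6,217.3),.033),(sc,(247.8,203.5),.033)): print(w2b(b,onz(p,u,z)).round(3))
for q,a,c in (("glue",(325.9,208.7),(239.7,170.2)),("marker",(279,198.1),(211.8,198.6)),("offcut",(214.8,190.5),(198.3,253.6)),("box",(353,251.9),(317.9,154.6))):
  print(q,w2b(b,onz(sc,a,0)).round(3),w2b(b,onz(sd,c,0)).round(3))
E
```

```text
[ 0.56673911 -0.16973947 -0.18789305] -10.76547872984809 25.986698375492
[[-1.8 -1.4]
 [-1.3 -1.3]
 [ 0.6 -2.8]
 [-0.   0.1]
 [ 0.  -2.1]
 [-1.7 -3.8]
 [-0.1 -2.4]
 [-1.9  2.1]
 [-2.5 -0.9]
 [-0.1  1.1]
 [ 0.7 -3.4]
 [-0.9 -1.8]
 [ 0.7  2.4]
 [ 2.9 -1.4]]
tip [[ 0.061 -0.037  0.034]] -121.72999655108971
tip [[ 0.063 -0.035  0.034]] -119.24029687868158
[[0.012 0.107 0.033]]
[[-0.003  0.107  0.033]]
[[-0.003  0.266  0.033]]
[[-0.002  0.29   0.033]]
[[0.004 0.274 0.033]]
[[-0.028  0.202  0.033]]
glue [[0.136 0.025 0.   ]] [[0.138 0.032 0.   ]]
marker [[0.112 0.186 0.   ]] [[0.132 0.194 0.   ]]
offcut [[0.032 0.396 0.   ]] [[0.043 0.396 0.   ]]
box [[-0.036 -0.158  0.   ]] [[-0.03  -0.155 -0.   ]]
```

```bash
python3 - <<'E'
from h import *
b=np.load("b.npy")
print(env.current_ee_rot(),env.current_t())
for X in ([0,0],[0,.1],[-.05,0],[0,.28]):
    for yw in range(-180,180,30):
        w=b2w(b,[[X[0],X[1],.3]])[0]; q=kinematics.ik(list(w),[0,90,yw]); 
        print(X,yw,None if q is None else np.round(q).astype(int).tolist())
p=imaging.get_image("wrist")
R=Ro.from_euler("xyz",env.current_ee_rot(),degrees=True).as_matrix()
print("cam in tool",R.T@(np.array(p["origin"])-env.current_position()))
E
```

```text
[ 125.895077     89.99882086 -158.7602884 ] 1.9
[0, 0] -180 [-45, 30, 80, 95, -30, 80, -141]
[0, 0] -150 [-45, 30, 80, 95, -30, 80, -111]
[0, 0] -120 [-45, 30, 80, 95, -30, 80, -81]
[0, 0] -90 [-46, 33, 84, 95, -34, 82, -48]
[0, 0] -60 [-46, 38, 88, 95, -38, 84, -14]
[0, 0] -30 [-31, 16, 53, 95, -13, 76, -6]
[0, 0] 0 [-31, 16, 53, 95, -13, 76, 24]
[0, 0] 30 [-31, 16, 53, 95, -13, 76, 54]
[0, 0] 60 [-42, 23, 71, 95, -22, 78, 92]
[0, 0] 90 [-42, 23, 70, 95, -22, 78, 122]
[0, 0] 120 [-44, 26, 75, 95, -26, 79, 155]
[0, 0] 150 [66, 27, -71, 91, 25, 81, 143]
[0, 0.1] -180 [-55, 29, 80, 96, -29, 80, -151]
[0, 0.1] -150 [-55, 29, 80, 96, -29, 80, -121]
[0, 0.1] -120 [-55, 29, 80, 96, -29, 80, -91]
[0, 0.1] -90 [-46, 18, 61, 95, -16, 76, -72]
[0, 0.1] -60 [-45, 17, 59, 95, -15, 76, -43]
[0, 0.1] -30 [-45, 17, 59, 95, -15, 76, -13]
[0, 0.1] 0 [-44, 17, 58, 95, -15, 76, 16]
[0, 0.1] 30 [-44, 17, 58, 95, -15, 76, 46]
[0, 0.1] 60 [-44, 17, 58, 95, -15, 76, 76]
[0, 0.1] 90 [-43, 17, 56, 95, -14, 76, 106]
[0, 0.1] 120 [-41, 16, 53, 95, -13, 76, 135]
[0, 0.1] 150 [-37, 14, 48, 95, -11, 75, 163]
[-0.
[... 452 characters left out ...]
4, 75, 117]
[-0.05, 0] 120 [-54, 18, 81, 102, -18, 76, 151]
[-0.05, 0] 150 [73, 18, -71, 97, 17, 77, 149]
[0, 0.28] -180 [36, 32, -71, 86, 31, 84, 145]
[0, 0.28] -150 [-66, 36, 79, 90, -36, 83, -135]
[0, 0.28] -120 [-66, 36, 79, 90, -36, 83, -105]
[0, 0.28] -90 [-51, 21, 49, 90, -16, 77, -90]
[0, 0.28] -60 [-47, 19, 44, 90, -13, 77, -62]
[0, 0.28] -30 [-48, 19, 44, 90, -14, 77, -32]
[0, 0.28] 0 [-46, 19, 42, 90, -13, 76, -3]
[0, 0.28] 30 [-44, 18, 39, 90, -12, 76, 26]
[0, 0.28] 60 [-42, 18, 36, 89, -11, 76, 55]
[0, 0.28] 90 [-40, 17, 33, 89, -10, 76, 85]
[0, 0.28] 120 [-37, 17, 30, 89, -9, 76, 114]
[0, 0.28] 150 [-34, 17, 26, 89, -7, 76, 143]
cam in tool [-0.17167491  0.06949021 -0.00048605]
```

```bash
python3 - <<'E'
from h import *
b=np.load("b.npy"); yw=np.degrees(b[2])
for X,n in (([0,.03,.28],"b1"),([0,-.04,.2],"b2")):
    env.movep(list(b2w(b,[X])[0]),[0,90,yw])
    p=imaging.get_image("wrist"); cv2.imwrite(f"pics/{n}.png",cv2.resize(p["color"],(768,576))) 
    np.save(n+".npy",p,allow_pickle=True)
    for q in ("wheel_top","longest_tip","strip_front","strip_rear","channel","cut_board","stop_point"):
        print(q,[(u.round(1).tolist(),c,w2b(b,onz(p,u,dict(wheel_top=.07,channel=.018,cut_board=0,stop_point=.034,longest_tip=.034).get(q,.033)))[0].round(4).tolist()) for u,c in place(p,q)[:3]])
print(env.current_t())
E
```

```text
wheel_top [([251.3, 184.3], 0.57, [-0.003, 0.003, 0.07]), ([251.1, 102.5], 0.32, [-0.0033, 0.1018, 0.07])]
longest_tip [([303.2, 210.3], 0.82, [0.0697, -0.0436, 0.034]), ([255.1, 119.0], 0.4, [0.0017, 0.0813, 0.034])]
strip_front [([253.4, 101.8], 0.98, [-0.0006, 0.1028, 0.033]), ([255.6, 187.2], 0.21, [0.0027, -0.0105, 0.033])]
strip_rear []
channel []
cut_board [([253.3, 174.9], 0.61, [-0.0005, -0.0006, 0.0])]
stop_point [([257.2, 119.2], 0.88, [0.0044, 0.081, 0.034])]
wheel_top [([251.0, 131.0], 0.73, [-0.0029, 0.0035, 0.07])]
longest_tip [([314.5, 170.3], 0.67, [0.0662, -0.042, 0.034]), ([254.6, 132.9], 0.38, [0.0006, -0.0015, 0.034])]
strip_front [([255.9, 27.4], 0.93, [0.002, 0.1017, 0.033]), ([253.5, 51.0], 0.17, [-0.0004, 0.0798, 0.033])]
strip_rear []
channel []
cut_board [([254.3, 129.4], 0.68, [0.0003, -0.0004, 0.0])]
stop_point [([254.8, 49.0], 0.75, [0.0009, 0.0815, 0.034])]
6.325
```

View pics/b1.png

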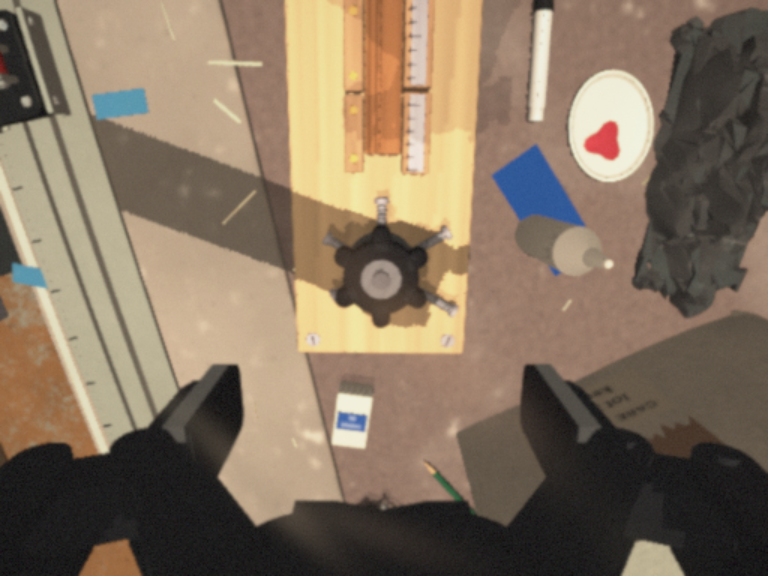

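View pics/b2.png

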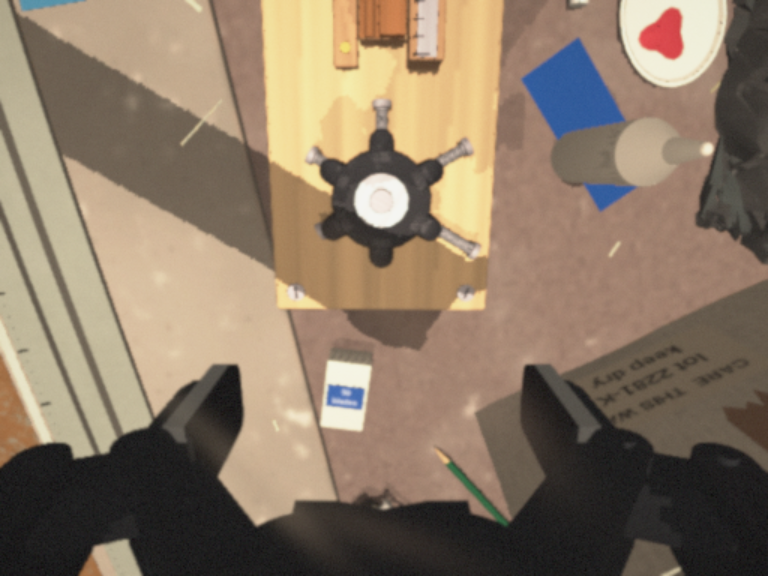

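```bash
cat >> h.py <<'E'
def pol(b,r,phi,z):
    a=np.radians(phi); return list(b2w(b,[[r*np.cos(a),r*np.sin(a),z]])[0])
def rot(b,phi): return [0,90,np.degrees(b[2])+phi-180]
E
python3 - <<'E'
from h import *
b=np.load("b.npy")
for n,u in (("b1",(254,186)),("b2",(254,133.3))):
    p=np.load(n+".npy",allow_pickle=True).item()
    print(w2b(b,onz(p,u,.073)).round(4))
claw.gripper_to(0)
env.movep(pol(b,.085,180,.12),rot(b,180))
env.movel(pol(b,.085,180,.056))
p=imaging.get_image("wrist"); cv2.imwrite("pics/c1.png",cv2.resize(p["color"],(768,576)))
f0=np.array(env.current_contact_force())
hit=env.movel(pol(b,.042,180,.056),velocity=.03,threshold=2)
P=w2b(b,env.current_position())
print(hit,P,np.array(env.current_contact_force())-f0,env.current_t(),env.current_finger_gap())
p=imaging.get_image("wrist"); cv2.imwrite("pics/c2.png",cv2.resize(p["color"],(768,576)))
E
```

```text
[[0.0004 0.0016 0.073 ]]
[[-0.0001  0.0016  0.073 ]]
False [[-4.22132244e-02 -1.45987952e-05  5.59796603e-02]] [-0.80397883 -0.67180954 -0.38005027] 9.8583 0.00014398204604947203
```

View pics/c2.png

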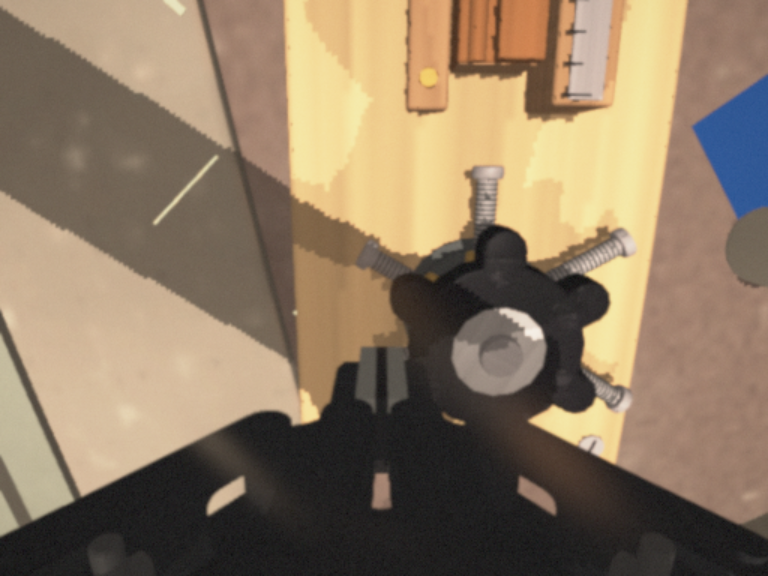

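```bash
python3 - <<'E'
from h import *
b=np.load("b.npy"); b[:2]=b2w(b,[[0,.0008,0]])[0,:2]; np.save("b.npy",b)
f0=np.array(env.current_contact_force())
env.movel(pol(b,.045,180,.056),velocity=.05)
for phi in range(190,241,10):
    env.movel(pol(b,.045,phi,.056),velocity=.04,rotation=rot(b,phi))
    f=np.array(env.current_contact_force())-f0
    print(phi,f.round(1),round(env.current_t(),2),w2b(b,env.current_position()).round(4))
p=imaging.get_image("wrist"); cv2.imwrite("pics/d1.png",cv2.resize(p["color"],(768,576)))
E
```

```text
190 [-1.8  0.7  0.6] 10.51 [[-0.0443 -0.0078  0.0561]]
200 [-0.9  0.1 -0.1] 10.86 [[-0.0423 -0.0151  0.056 ]]
210 [-1.8 -0.1  0.1] 11.21 [[-0.0391 -0.0221  0.0559]]
220 [-1.4 -0.2 -0.7] 11.56 [[-0.0347 -0.0285  0.0559]]
230 [-1.  -0.4 -0.6] 11.91 [[-0.0292 -0.0341  0.0559]]
240 [-0.7 -0.6  0.4] 12.26 [[-0.0228 -0.0386  0.0559]]
```

View pics/d1.png

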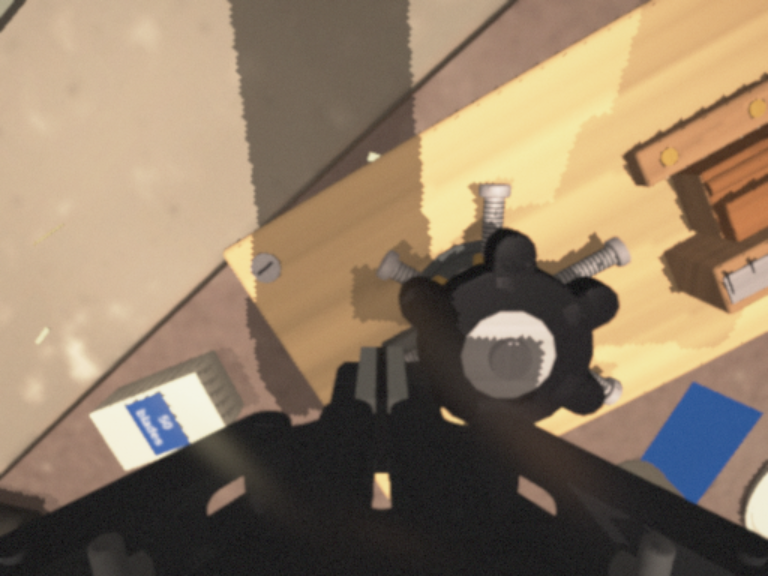

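```bash
python3 - <<'E'
from h import *
b=np.load("b.npy")
env.movel(pol(b,.085,240,.056),velocity=.06)
env.movel(pol(b,.085,180,.056),rotation=rot(b,180))
p=imaging.get_image("wrist"); cv2.imwrite("pics/e0.png",cv2.resize(p["color"],(768,576)))
print(env.movel(pol(b,.045,180,.056),velocity=.03,threshold=3),env.current_t())
f0=np.array(env.current_contact_force())
for phi in range(190,241,10):
    env.movel(pol(b,.045,phi,.056),velocity=.04,rotation=rot(b,phi))
    print(phi,(np.array(env.current_contact_force())-f0).round(1))
env.movel(pol(b,.085,240,.056),velocity=.06)
env.movel(pol(b,.09,240,.15))
w=b2w(b,[[0,-.04,.2]])[0]
env.movep(list(w),rot(b,180))
p=imaging.get_image("wrist"); cv2.imwrite("pics/e1.png",cv2.resize(p["color"],(768,576)))
for q in ("longest_tip","strip_front","stop_point"):
    print(q,[(u.round(1).tolist(),c,w2b(b,onz(p,u,.034))[0].round(4).tolist()) for u,c in place(p,q)[:3]])
print(env.current_t())
E
```

```text
False 15.8583
190 [-0.4  0.1 -1. ]
200 [-1.1  0.3 -0.5]
210 [-1.2 -0.3 -1.6]
220 [ 1.1 -0.6 -0.9]
230 [ 0.  -0.4 -1.4]
240 [-1.  -0.4  0. ]
longest_tip [([316.3, 173.6], 0.69, [0.0672, -0.0451, 0.034]), ([237.9, 251.9], 0.4, [-0.02, -0.1394, 0.034])]
strip_front [([257.8, 27.9], 0.8, [0.0024, 0.101, 0.034])]
stop_point [([253.8, 50.3], 0.9, [-0.0015, 0.0803, 0.034])]
20.7083
```

View pics/e1.png

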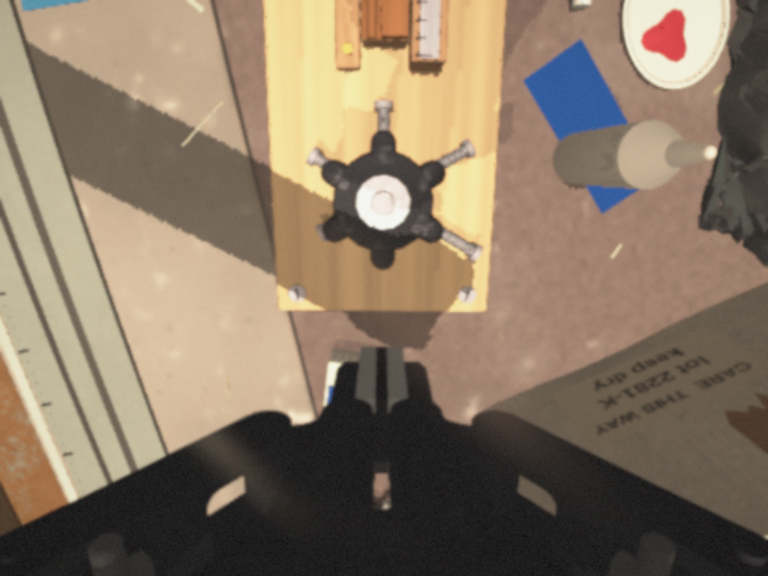

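```bash
python3 - <<'E'
from h import *
b=np.load("b.npy"); print(b)
# recreate c2 camera pose: current cam relative to tool
p=imaging.get_image("wrist"); T=np.array(env.current_position()); R=Ro.from_euler("xyz",env.current_ee_rot(),degrees=True).as_matrix()
Rc=Ro.from_euler("xyz",p["orientation"],degrees=True).as_matrix()
oc=R.T@(np.array(p["origin"])-T); Rr=R.T@Rc
b0=b.copy(); b0[:2]=b2w(b,[[0,-.0008,0]])[0,:2]
def cam(pos,rt):
    R2=Ro.from_euler("xyz",rt,degrees=True).as_matrix(); q=dict(p); q["origin"]=np.array(pos)+R2@oc; q["orientation"]=Ro.from_matrix(R2@Rr).as_euler("xyz",degrees=True); return q
for n,pos,rt,B in (("c2",pol(b0,.0422,180,.056),rot(b0,180),b0),("d1",pol(b,.045,240,.056),rot(b,240),b)):
    q=cam(pos,rt); im=cv2.imread(f"pics/{n}.png")
    pr=lambda X:proj(q,b2w(b,X))*1.5
    def dot(u,c,r=3): cv2.circle(im,tuple(int(round(v)) for v in u),r,c,-1)
    dot(proj(q,[pos])[0]*1.5,(0,0,255),4)
    for a in range(0,360,4): 
        for k in range(1): dot(pr([[.044*np.cos(np.radians(a)),.044*np.sin(np.radians(a)),.07]])[0],(0,255,0),1); dot(pr([[.044*np.cos(np.radians(a)),.044*np.sin(np.radians(a)),.054]])[0],(255,255,0),1)
    for k in range(6):
        a=np.radians(30+60*k)
        for t in range(0,360,20): dot(pr([[.036*np.cos(a)+.008*np.cos(np.radians(t)),.036*np.sin(a)+.008*np.sin(np.radians(t)),.07]])[0],(0,165,255),1)
    for dx in (-.01,.01):
        for dy in (-.011,.011):
            R2=Ro.from_euler("xyz",rt,degrees=True).as_matrix()
            for h in (0,.014): dot(proj(q,[np.array(pos)+R2@[-h,dy,dx]])[0]*1.5,(255,0,255),3)
    cv2.imwrite(f"pics/{n}o.png",im)
E
```

```text
[ 0.56688854 -0.16895355 -0.18789305]
```

View pics/c2o.png

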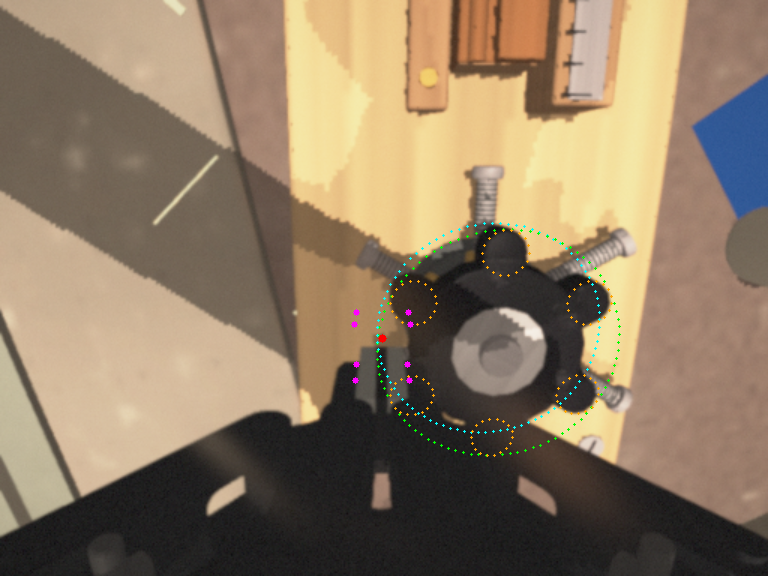

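View pics/d1o.png

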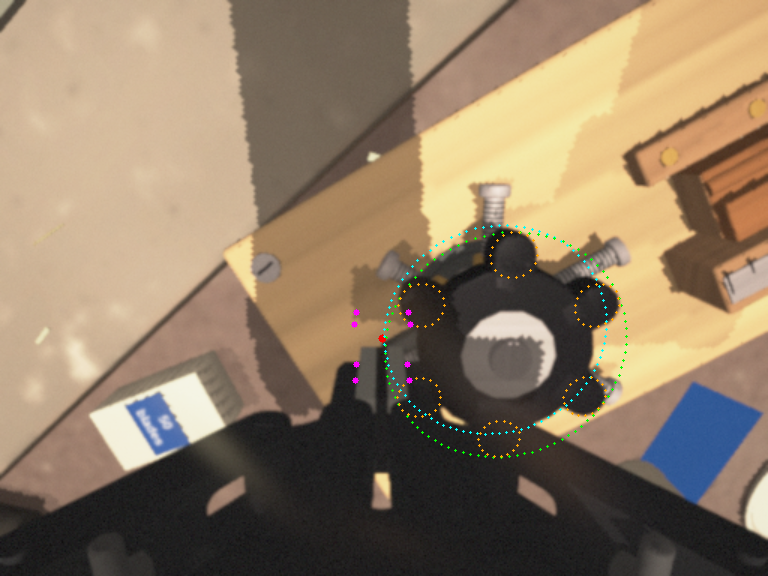

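View pics/e0.png

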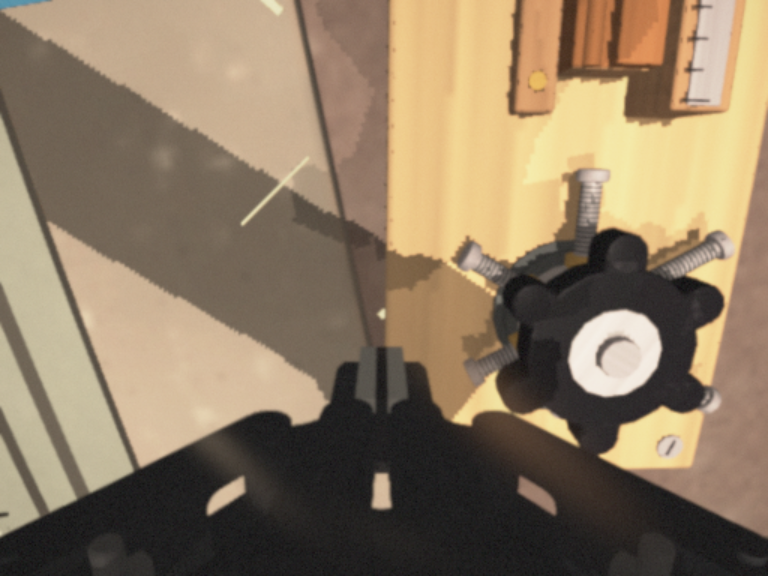

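```bash
python3 - <<'E'
from h import *
b=np.load("b.npy")
T=np.array(env.current_position()); print(w2b(b,T))
R2=Ro.from_euler("xyz",env.current_ee_rot(),degrees=True).as_matrix()
for n in ("side","scene"):
    p=imaging.get_image(n); im=p["color"]; u=proj(p,[T])[0]
    x,y=int(u[0])-60,int(u[1])-60; z=cv2.resize(im[y:y+110,x:x+120],None,fx=5,fy=5,interpolation=cv2.INTER_CUBIC)
    for dy in (-.011,0,.011):
        for h in (0,.02,.04):
            v=(proj(p,[T+R2@[-h,dy,0]])[0]-[x,y])*5; cv2.circle(z,tuple(v.astype(int)),3,(0,0,255) if dy==0 else (255,0,255),-1)
    cv2.imwrite(f"pics/f_{n}.png",z)
E
```

```text
[[-0.00049765 -0.04038653  0.19970469]]
```

View pics/f_side.png

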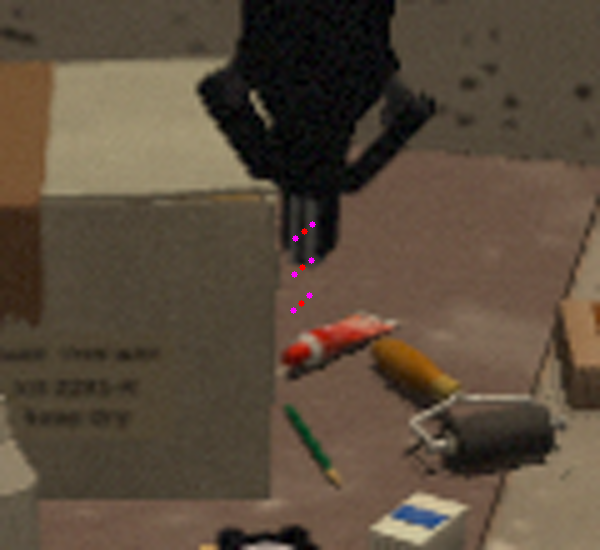

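View pics/f_scene.png

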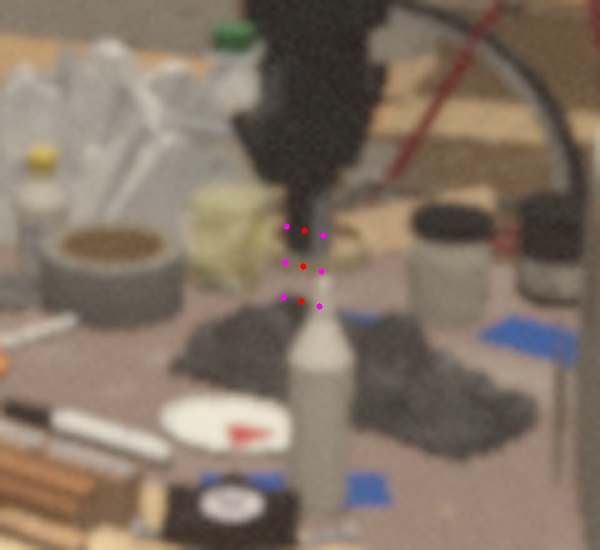

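The cameras show the fingertips ending about 20–28 mm above the reported TCP, so both sweeps passed over the wheel. I'll check this with a guarded touch on the bare board.

```bash
python3 - <<'E'
from h import *
b=np.load("b.npy")
env.movep(pol(b,.07,180,.06),rot(b,180))
f0=np.array(env.current_contact_force())
h=env.movel(pol(b,.07,180,-.015),velocity=.04,threshold=3)
print(h,w2b(b,env.current_position()),(np.array(env.current_contact_force())-f0).round(1),env.current_t())
env.movel(pol(b,.07,180,.035),velocity=.15)
p=imaging.get_image("side"); cv2.imwrite("pics/g.png",cv2.resize(p["color"][100:250,180:380],(800,600)))
E
```

```text
True [[-0.0703122   0.00043466 -0.00919334]] [-1.4  0.1  3.1] 23.0917
```

View pics/g.png

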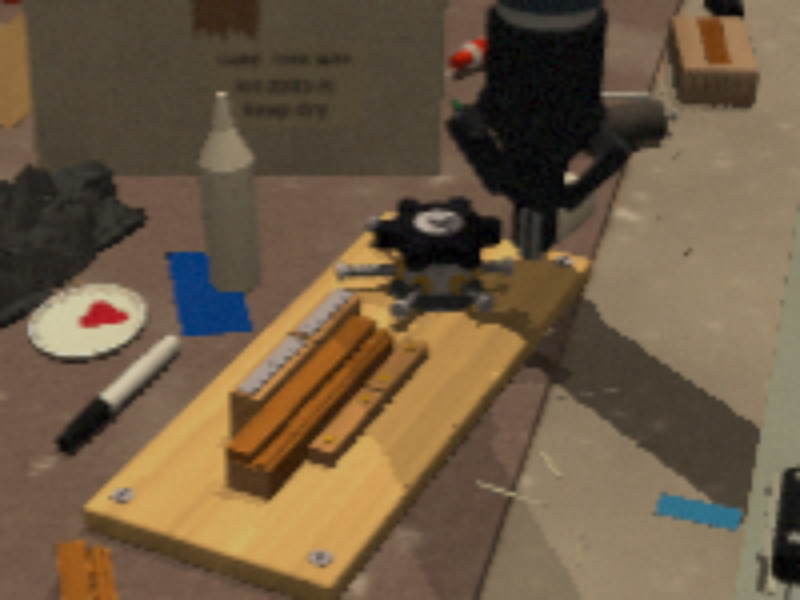

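```bash
python3 - <<'E'
from h import *
b=np.load("b.npy"); Z=.032
f0=np.array(env.current_contact_force())
hit=env.movel(pol(b,.044,180,Z),velocity=.04,threshold=3)
P=w2b(b,env.current_position())[0]; r=np.hypot(*P[:2])
print(hit,P,(np.array(env.current_contact_force())-f0).round(1),env.current_t())
r=max(r+.001,.045) if hit else .045
for phi in range(190,241,10):
    env.movel(pol(b,r,phi,Z),velocity=.05,rotation=rot(b,phi))
    print(phi,(np.array(env.current_contact_force())-f0).round(1))
p=imaging.get_image("wrist"); cv2.imwrite("pics/i1.png",cv2.resize(p["color"],(768,576)))
print(env.current_t(),r)
E
```

```text
True [-4.57976884e-02  7.47975413e-05  3.14220909e-02] [-0.3 -0.2 -0.5] 24.225
190 [ 0.3  0.9 -0.1]
200 [-0.4  1.7 -0.3]
210 [ 0.7 -0.3  0.4]
220 [ 0.5 -3.2  0.4]
230 [ 1.2 -2.1  2.2]
240 [ 0.9  0.1 -0.1]
26.225 0.046797749440990286
```

View pics/i1.png

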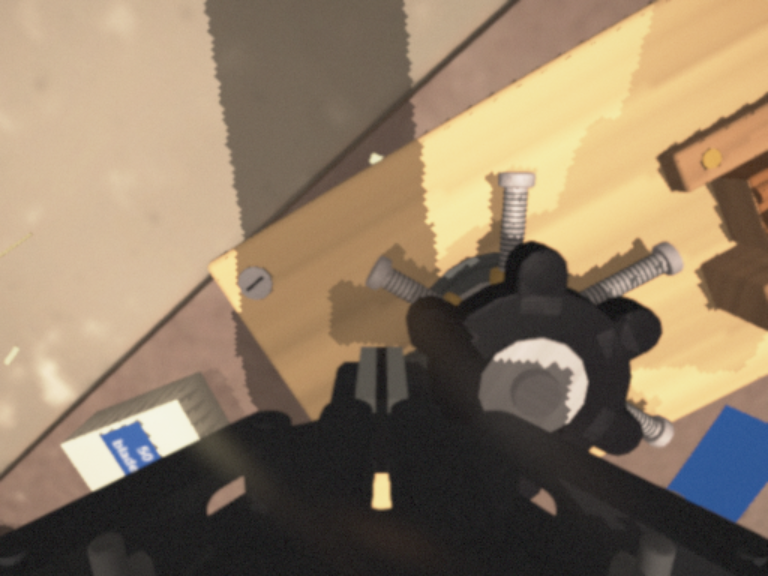

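```bash
python3 - <<'E'
from h import *
b=np.load("b.npy"); Z=.032; r=.0465
env.movel(pol(b,.08,240,Z),velocity=.12)
env.movel(pol(b,.08,180,Z),velocity=.2,rotation=rot(b,180))
p=imaging.get_image("wrist"); cv2.imwrite("pics/j0.png",cv2.resize(p["color"],(768,576)))
print(env.current_t(),[(w2b(b,onz(p,u,.034))[0].round(4).tolist(),c) for u,c in place(p,"longest_tip")])
E
```

```text
27.9 []
```

View pics/j0.png

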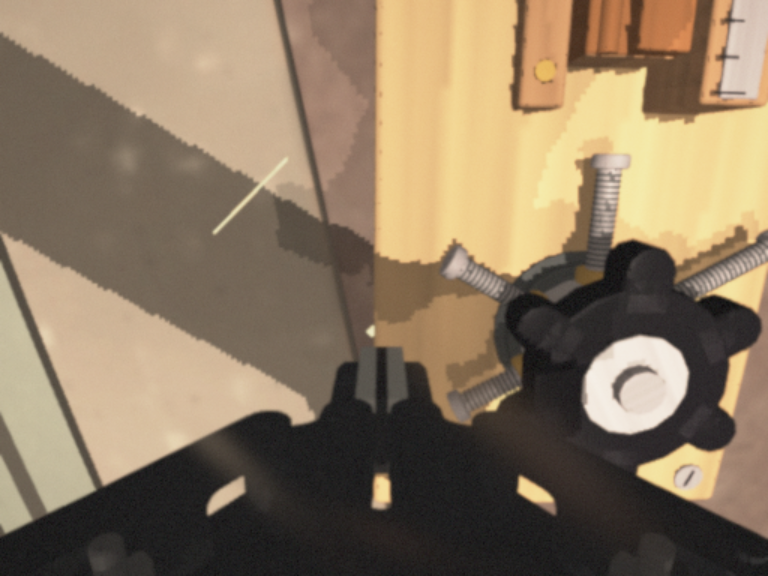

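```bash
python3 - <<'E'
from h import *
b=np.load("b.npy"); Z=.032; r=.0465
f0=np.array(env.current_contact_force())
env.movel(pol(b,r,180,Z),velocity=.06)
for phi in range(190,241,10):
    env.movel(pol(b,r,phi,Z),velocity=.05,rotation=rot(b,phi))
    print(phi,(np.array(env.current_contact_force())-f0).round(1))
env.movel(pol(b,.085,240,Z),velocity=.12)
env.movel(pol(b,.085,240,.13),velocity=.2)
print(env.current_t())
env.movep(list(b2w(b,[[0,.18,.16]])[0]),rot(b,180))
p=imaging.get_image("wrist"); cv2.imwrite("pics/k0.png",cv2.resize(p["color"],(768,576)))
for q in ("strip_rear","channel"): print(q,[(w2b(b,onz(p,u,dict(channel=.018).get(q,.033)))[0].round(4).tolist(),c) for u,c in place(p,q)])
np.save("k0.npy",p,allow_pickle=True)
p=imaging.get_image("side"); cv2.imwrite("pics/k1.png",cv2.resize(p["color"][100:250,180:380],(800,600)))
print([(w2b(b,onz(p,u,.034))[0].round(4).tolist(),c) for u,c in place(p,"longest_tip")],[(w2b(b,onz(p,u,.033))[0].round(4).tolist(),c) for u,c in place(p,"strip_rear")])
print(env.current_t())
E
```

```text
190 [-0.1  1.4  0.6]
200 [0.7 1.3 0.4]
210 [ 0.1 -0.5  0. ]
220 [ 1.3 -1.9  1.2]
230 [ 1.7 -2.1  2.4]
240 [ 0.1 -0.  -0.5]
31.7167
strip_rear [([0.0014, 0.2725, 0.033], 0.85), ([0.0006, 0.0248, 0.033], 0.29)]
channel []
[([-0.0028, 0.0967, 0.034], 0.68)] [([-0.2419, 0.4173, 0.033], 0.92), ([0.0041, 0.27, 0.033], 0.72), ([-0.0006, 0.074, 0.033], 0.52), ([0.0216, -0.05, 0.033], 0.33)]
33.2833
```

View pics/k0.png

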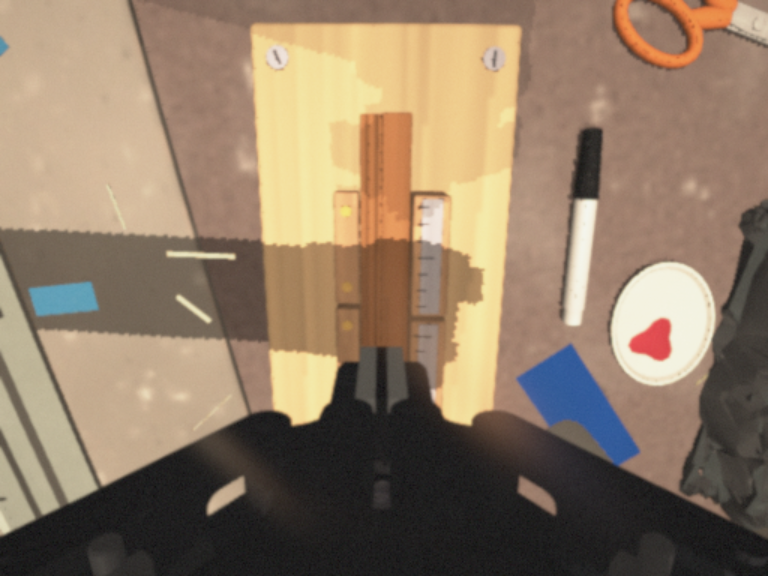

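View pics/k1.png

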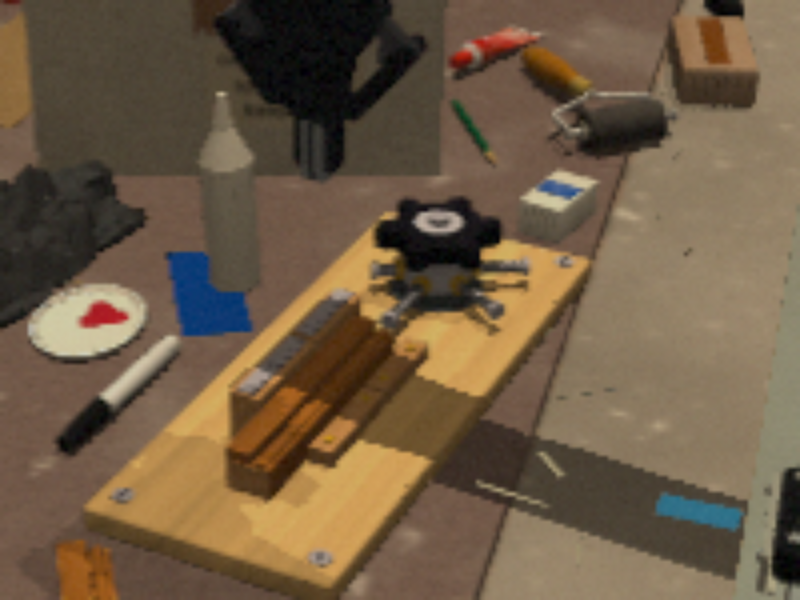

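```bash
python3 - <<'E'
from h import *
b=np.load("b.npy"); Z=.0
W=lambda y,z:list(b2w(b,[[0,y,z]])[0])
env.movep(W(.308,.06),rot(b,180))
env.movel(W(.308,Z),velocity=.12)
f0=np.array(env.current_contact_force())
h=env.movel(W(.27,Z),velocity=.05,threshold=5); print(h,w2b(b,env.current_position()).round(4))
h=env.movel(W(.252,Z),velocity=.025,threshold=5)
print(h,w2b(b,env.current_position()).round(4),(np.array(env.current_contact_force())-f0).round(1),env.current_t())
p=imaging.get_image("side"); cv2.imwrite("pics/l0.png",cv2.resize(p["color"][100:250,180:380],(800,600)))
E
```

```text
False [[-2.000e-04  2.701e-01 -1.000e-04]]
True [[-0.0006  0.2619 -0.0005]] [-1.  -0.3  0.2] 36.0083
```

View pics/l0.png

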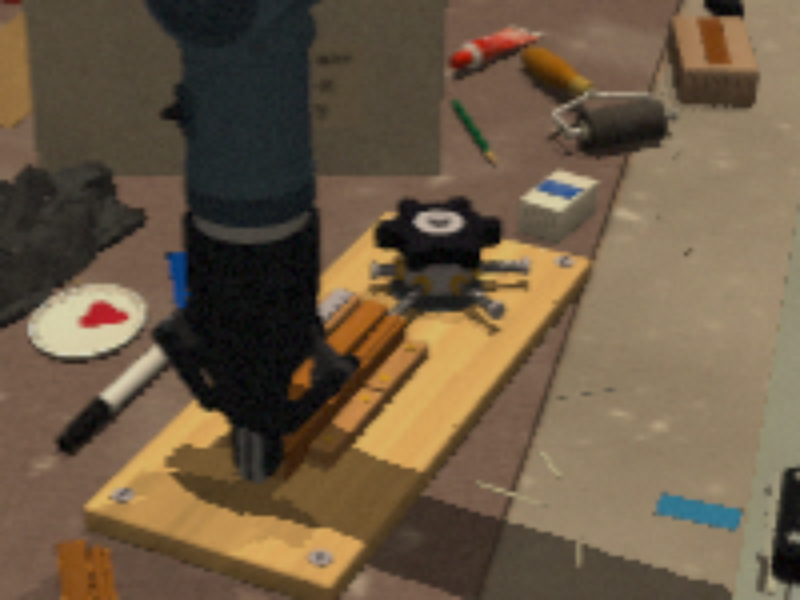

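```bash
python3 - <<'E'
from h import *
b=np.load("b.npy"); Z=.0
W=lambda y,z:list(b2w(b,[[0,y,z]])[0])
f0=np.array(env.current_contact_force())
for _ in range(2):
    h=env.movel(W(.254,Z),velocity=.02,threshold=6)
    print(h,w2b(b,env.current_position()).round(4),(np.array(env.current_contact_force())-f0).round(1),env.current_t())
    env.hold(.1); print((np.array(env.current_contact_force())-f0).round(1))
env.movel(W(.30,Z),velocity=.1)
env.movel(W(.30,.07),velocity=.2)
env.movep(list(b2w(b,[[0,.0,.21]])[0]),rot(b,180))
p=imaging.get_image("wrist"); cv2.imwrite("pics/m0.png",cv2.resize(p["color"],(768,576)))
print([(q,[(w2b(b,onz(p,u,.034))[0].round(4).tolist(),c) for u,c in place(p,q)]) for q in ("longest_tip","strip_front","stop_point")])
p=imaging.get_image("side"); cv2.imwrite("pics/m1.png",cv2.resize(p["color"][100:250,180:380],(800,600)))
print(env.current_t())
E
```

```text
True [[-0.0015  0.2621 -0.0012]] [ 0.2 -0.8  1.2] 36.3583
[ 1.1 -1.8  0.7]
True [[-0.002   0.2623 -0.0016]] [ 0.3 -1.2  1.8] 36.7667
[ 0.4 -1.3  0.5]
[('longest_tip', [([-0.0001, 0.0783, 0.034], 0.83)]), ('strip_front', [([0.0041, 0.0804, 0.034], 0.94)]), ('stop_point', [([0.0036, 0.0818, 0.034], 0.72)])]
39.3917
```

View pics/m0.png

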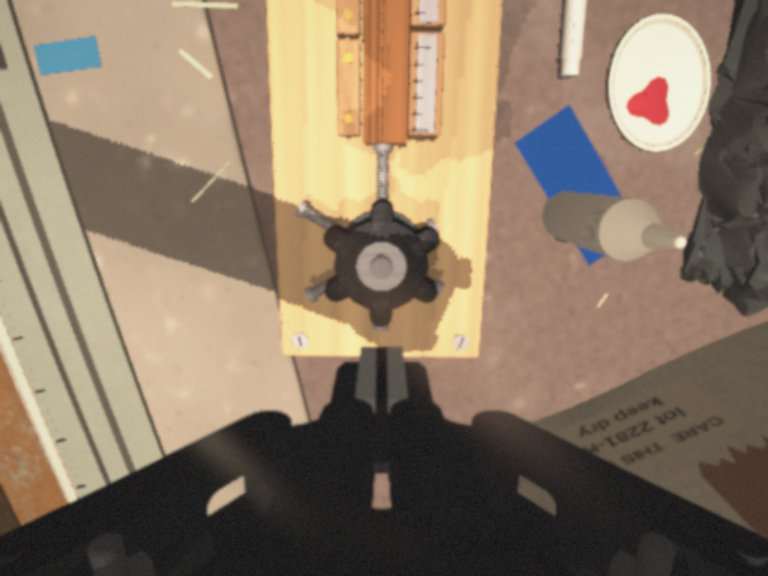

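View pics/m1.png

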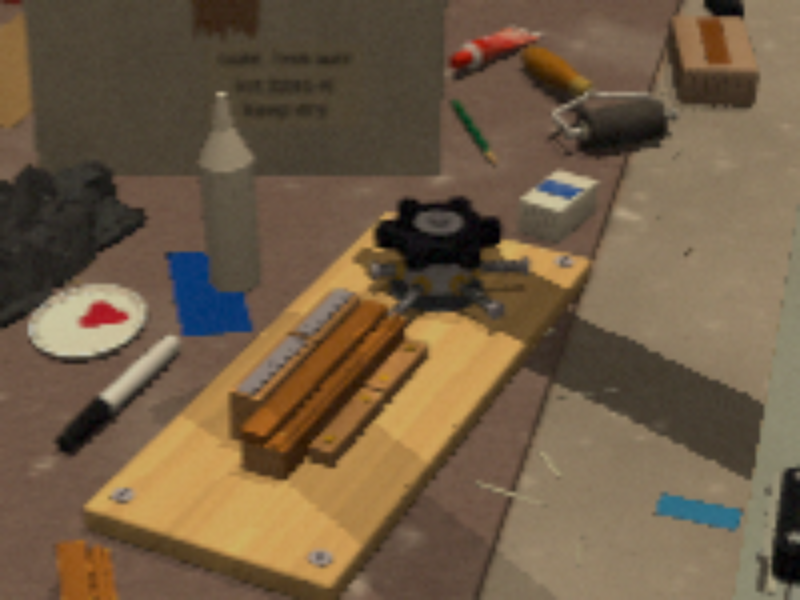

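```bash
python3 - <<'E'
from h import *
b=np.load("b.npy")
p=imaging.get_image("wrist"); cv2.imwrite("pics/n.png",cv2.resize(p["color"][60:180,190:320],None,fx=5,fy=5,interpolation=cv2.INTER_CUBIC))
E
```

```text
(no output)
```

View pics/n.png

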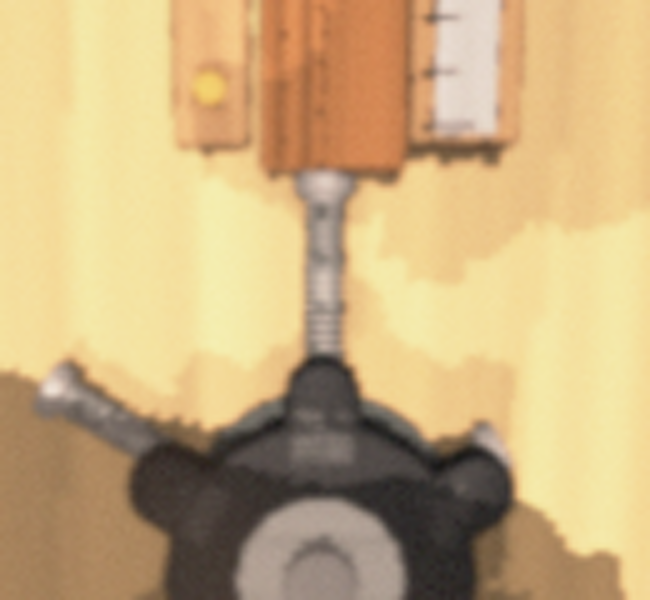

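The close-up shows the screw head flush against the strip's end, at about (325, 172), with the strip straight in the channel.

```bash
python3 - <<'E'
from h import *
ticket.hand_in(); print(env.current_t())
E
```

```text
the job is handed in; nothing more can be done
the job is handed in; nothing more can be done
```

I turned the thumbwheel two clicks counter-clockwise, so the longest screw points along the channel. I then pushed the strip from its far end until it butted against that screw. The job was handed in just after 39 s of the 48 s allowed, and no verdict was reported.

- **Final checks:** The last close-up shows the screw head flush with the strip's end and the strip straight in the channel. The networks put the screw tip at y ≈ 78 mm and the strip's front at y ≈ 80 mm. Three guarded pushes stopped within 0.4 mm of each other, and the gripper was clear at the end. The neighbouring things looked unmoved in the side picture.
- **Disagreement with the spec:** The real fingertips end about 27 mm above the reported TCP. My first two sweeps therefore passed over the wheel without turning it. I found this from the cameras, confirmed it with a touch on the bare board, and corrected for it.
- **Weaker readings:** In the side picture after the second click, a network placed the longest tip at y ≈ 97 mm, which is out of line with the other readings. I relied on the picture instead. The networks also placed the strip's front about 4 mm off in x, which the close-up did not bear out.

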